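# Hang up the shaft guard and take a contact temperature reading on the processor drive

### The arm

A 7-joint arm with a two-finger parallel gripper is mounted at the origin on the work surface. World frame = base frame: x ahead of the robot, y to its left, z up, the work surface at z = 0. Lengths are in m, angles in rad, forces in N, time in s.
With the tool pointing down it reaches from about 0.4 to 0.875 m from the base axis. Payload 19.3 kg.
Tool frame: the origin (TCP) lies on the centre line of the jaws, within the pads' length; the fingertips stand 14 mm ahead of it and the grasp point (between the pads) lies 5 mm behind it; z points along the fingers, y is the line along which they close (so a half turn about z gives the same grasp; the last joint's range is limited). The gripper opens to 85 mm and grips with 20 to 120 N. Pads are 22 mm wide; open, the fingers measure 114 mm over their backs; the gripper's body (76 mm by 85 mm) begins 54 mm behind the grasp point. The pads swing forward as they close: fully open they stand 13 mm farther back than shut.
Start: joints at [-1.238, 0.521, -0.036, 1.599, 0.021, 1.021, -0.113], TCP at [0.245, 0.575, 0.245] pointing down, gripper open.
Joint ranges: [-2.91, 2.91], [-0.3, 2.13], [-1.5, 1.42], [0.17, 2.43], [-1.26, 4.41], [0.16, 1.93], [-2.52, 2.52]. Speed limits (rad/s): [1.89, 1.89, 2.39, 2.39, 3.01, 3.01, 3.01].

### API

Orientations are given as [roll, pitch, yaw] about the fixed x, y, z axes, in that order (R = Rz(yaw) Ry(pitch) Rx(roll)).
In Python, from workcell import bot, grab_frame, regions_of gives the robot as it stands. The module is installed in compiled form; this text tells all that it offers.
- The arm moves only by the tool play_rows, never from a script. Its argument "plan" is a list of rows, each a list of 3 entries, a list of its own where there are three numbers: the shift along the tool's x, y, z in units of 2.5 cm (1.0 is 2.5 cm), then the turn, a rotation vector about the tool's x, y, z in units of 0.15 rad (1.0 is 0.15 rad), then the closure, from -1 (fully open) to 1 (shut). In form: [[[tx, ty, tz], [rx, ry, rz], jaw], ...]. A call has 1 to 20 rows; each row shifts and turns the commanded pose from where the row before left it, along the tool's axes as they then stand; what a row does not reach is not made up. A row lasts 1/8 s, in which the tool goes at most 62.5 mm and 10.7 degrees, less where a joint would pass 70% of its speed; a pose out of reach is approached as far as the arm can. A call with a number of a shift or a turn outside -1 to 1 is refused whole. A call with a gripper value outside its range is refused whole. The fingers move at their own pace and stop on an object; "newtons" is the grip in N (left out, the last holds). Time passes only in rows, so rows that do not move let the fingers close. It gives the time, the measured TCP pose, the force, the opening and the grip force at its end, in the units of the state.
- bot.observe(): the state, without advancing time (a new reading comes with each control period).
- grab_frame(name): name is "scene" or "top" or "wrist"; returns a dict with "pixels" (384x512x3 uint8, red, green, blue), "depth" (384x512 float32, m along the optical axis (not along the pixel's ray), 0 where there is no reading), "camera_matrix" (3x3 intrinsics, pixels), "R" (3x3) and "t" (3): a world point X has camera coordinates R X + t. Camera axes: x right, y down, z forward; pixel columns grow to the right and rows downward; lengths in m; the calibration is good to about 2 mm. A picture is of the moment at which its call begins.
- bot.job_done(): hands the job in; it is judged then, once.
Trained networks look in the newest picture that a camera, given by its name, has taken for a name from the list of things; names that differ only in an ending like _2 or _b are one class to them, and where a whole thing is asked for, a point or a joint stands for the part that bears it (a point fixed in the world has none). Each returns a list of dicts, best first, with "p" (0 to 1); they miss things now and then, are a little off and sometimes report something else, mostly with a low value. They report only what shows in the picture. A call takes as long as a camera call. They do not tell look-alikes from the thing itself.
- regions_of(thing, camera): "mask" (384x512 bool, what is visible of it) and "box" ([left, top, right, bottom] in pixels, round what is visible of it).
The state is a dict: "clock": time; "qpos": joint angles; "qd": joint speeds; "joint_efforts": joint torques, N m; "position": TCP position; "tool_rot": TCP orientation; "force": force on the tool from outside, world axes, zero at the start; "moment": the same for the moment, N m; "grip_width": finger opening in m; "finger_force": force on a finger pad.
Only numpy, scipy, OpenCV 4.12 (cv2) and the standard library are available. Lean on these libraries where they do the work, as an engineer would, in place of code of your own. Each camera call takes 0.05 s, during which the arm holds its last target. There are 200 camera calls.

### The job

Lift the bridge-shaped guard off the black processor base and hang it astride the towel bar, let go, leaving it there. Then take the contact thermometer out of its wooden block and hold it upright with its sprung tip pressed gently on the ringed spot in the middle of the drive boss that the guard was covering, the tip pushed in about half of its travel and not bottomed out. Finish while still holding it there, and leave the bowl, ramekin, spoon, measuring cup and jar where they stand.

Things in the scene. Friction and masses are not known exactly. Their poses are not given: they have to be found in the camera images.
- guard: White plastic guard, an upside-down U channel 80 long (its y), 42 wide (x), 84 high, 0.12 kg. Origin: centre of its underside, z up. Legs 4 thick, 50 high, 34 clear between them; roof z 50 to 54; grip fin on top 10 thick (x), 50 long (y), z 54 to 84. Loose; at first astride the drive boss on the processor's deck, channel along the processor's y; lifts straight off.
- guard_roof (a point): Centre of the guard's roof on its underside (50 above the guard's origin), axes as the guard: the place that rests on the bar.
- bar: Fixed steel towel bar: horizontal round bar, 12 diameter and 200 long, along its own y, held by a post at each end. Origin on the table under the middle; z up. It stands either on the left or on the right of the processor.
- bar_mid (a point): Middle of the towel bar, on the bar's axis 180 above the table; axes as bar (y along the bar).
- processor: Fixed black food-processor motor base with a rocker switch on its front, 170 (x) by 150 (y) by 105 high. Origin: centre of its underside. The flat deck on top is at 105.
- boss: Steel drive boss fixed in the middle of the processor's deck: upright disc 26 diameter, 10 high; origin at the centre of its underside, on the deck. At first hidden under the guard.
- spot (a point): The marked spot: centre of the flat top of the drive boss (115 above the table), drawn with a thin dark ring of 15 diameter.
- stand: Fixed wooden block 80 x 80 x 92 high, with an upright through-hole of 17 diameter in its middle that holds the thermometer; origin at the centre of its underside.
- thermometer: Upright in the block, tip down, 0.11 kg. Origin: centre of the underside of its collar, which rests on the block's top; z up. Collar 28 diameter, z 0 to 6; square black handle 22 x 22 (sides along x, y), z 6 to 56; steel dial 21 diameter with white face, z 56 to 62. Below: stem 10 diameter to z -60, sprung tip to z -85 (lift 90 to clear the block).
- probe_tip (a point): Centre of the flat end face (10 diameter) of the sprung tip, on the thermometer's axis 85 below its origin when not pressed; it moves up into the stem as it is pressed.
- plunger (a joint): How far the sprung tip is pushed in, m: 0 free, 0.014 bottomed out. The spring starts to give at 1.5 N and needs 0.25 N more for each mm (3.25 N at half travel).
- bowl: Clear empty bowl, 130 wide, 75 high, loose, beyond and to the right of the processor; origin at the centre of its underside. To be left alone.
- ramekin: White ceramic ramekin, 84 wide, 45 high, loose, near the robot; origin at the centre of its underside. To be left alone.
- spoon: Bamboo spoon, 200 long, lying crosswise near the robot. To be left alone.
- measuring_cup: Steel measuring cup, 62 wide, 40 high, with a flat handle reaching 115 from its middle to its own -y; origin at the centre of the cup's underside. To be left alone.
- jar: Lidded jar, 66 wide, 100 high, loose, beyond and to the left of the processor; origin at the centre of its underside. To be left alone.
Things that resemble listed ones, but are neither listed nor needed, are in the scene too. What is shaped like the guard but orange, purple or yellow is not meant.

How it is judged:
On the way, in this order (a step that is already met when the one before it is completed fails the run):
1. the guard hangs astride the towel bar, let go (x of guard_roof in the frame of bar_mid between -0.015 and 0.015 m and y of guard_roof in the frame of bar_mid between -0.08 and 0.08 m and z of guard_roof in the frame of bar_mid between 0 and 0.014 m and angle between guard's own z axis and vertical below 0.35 rad and contact force between guard and bar above 0.3 N and contact force between the fingers and guard below 0.05 N and linear speed of guard below 0.03 m/s), for 0.2 s.
2. the thermometer is held and lifted well out of its block (height (world z) of thermometer above 0.15 m and contact force between the fingers and thermometer above 1 N and contact force between thermometer and stand below 0.05 N), for 0.1 s.
At the end, for the whole second after the job is handed in: Guard released and still on the bar (roof within 15 mm across, 80 mm along, 0 to 14 mm above the bar axis; tilt under 20 deg). Thermometer in the fingers, clear of its block, within 8 deg of upright, tip within 9 mm of the spot, pushed in 2 to 12 mm, pressing with 1 to 8 N (all of step 1 and all of step 2 and horizontal distance between probe_tip and spot below 0.009 m and angle between thermometer's own z axis and vertical below 0.15 rad and value of joint plunger between 0.002 and 0.012 m and contact force between thermometer and boss between 1 and 8 N); the arm keeps its last pose, push and grip.
It fails at once if the thermometer is pressed or knocked hard (over 15 N) on the processor (contact force between thermometer and processor above 15 N).
It fails at once if the bowl, ramekin, spoon, measuring cup or jar is disturbed (moved over 30 mm) (distance of any of bowl, ramekin, spoon, measuring_cup, jar from where it was at the start of the episode above 0.03 m).
It also fails if it takes over 61 s, if anything falls off the work surface, if the arm or the gripper's body presses on something with over 40 N, if the wrist force passes 120 N, or if a joint passes its speed limit or range.

## Working session

There is one attempt and no reset: what is moved stays moved. The work goes in short steps, Python scripts to look and compute and a tool call to move; the robot and the scene stay as the last step left them, time stands still between calls to the robot, and variables do not carry over. Pictures are saved under pics/ and viewed, at most 10 in all, crops included, and the job is handed in when it is done.

Besides the shell and the picture viewer there is one more tool, called after "Emit:" as name([rows], argument=value, ...), one row to a line, values as JSON. play_rows: Moves the arm, as the interface text tells. Its arguments: {"type":"object","properties":{"plan":{"type":"array"},"newtons":{"type":"number"}},"required":["plan"]}

```bash
mkdir -p pics
cat > h.py <<'E'
import numpy as np, cv2
from workcell import bot, grab_frame, regions_of
def world(f):
    K=f["camera_matrix"];d=f["depth"];v,u=np.mgrid[:384,:512]
    c=np.stack([(u-K[0,2])/K[0,0]*d,(v-K[1,2])/K[1,1]*d,d],-1)
    return (c-f["t"])@f["R"]
def save(f,n,box=None,s=1):
    p=f["pixels"][:,:,::-1]
    if box: p=p[box[1]:box[3],box[0]:box[2]]
    cv2.imwrite("pics/"+n,cv2.resize(p,None,fx=s,fy=s,interpolation=cv2.INTER_CUBIC))
E
python3 - <<'E'
from h import *
print(bot.observe())
a=grab_frame("scene");b=grab_frame("top")
im=np.vstack([a["pixels"],b["pixels"]])[:,:,::-1]
cv2.imwrite("pics/a.png",cv2.resize(a["pixels"][:,:,::-1],(800,600)));cv2.imwrite("pics/b.png",cv2.resize(b["pixels"][:,:,::-1],(800,600)))
for c,f in (("scene",a),("top",b)):
    W=world(f)
    for n in "guard bar processor stand thermometer bowl ramekin spoon measuring_cup jar".split():
        for r in regions_of(n,c)[:4]:
            m=r["mask"]&(f["depth"]>0)
            if m.sum()<5: continue
            P=W[m]; print(c,n,round(r["p"],2),[int(x) for x in r["box"]],np.percentile(P,2,0).round(3),np.percentile(P,98,0).round(3),np.median(f["pixels"][m],0))
E
```

```text
{'clock': 0.0, 'qpos': array([-1.23819936,  0.5220533 , -0.03634295,  1.59999838,  0.02121485,
        1.02108811, -0.11282098]), 'qd': array([ 1.34848359e-03, -2.55714036e-03,  5.57769666e-04,  1.62920275e-03,
       -4.28793619e-04, -1.30708836e-03, -7.43000480e-05]), 'joint_efforts': array([-1.21416757e-03, -9.27098036e+01,  1.97856970e+00, -3.69934273e+01,
        1.77064352e-02,  7.92342005e-03, -1.08754730e-04]), 'position': array([0.24489872, 0.57467487, 0.24470451]), 'tool_rot': array([-3.14043431e+00,  8.73145629e-05,  2.73878585e+00]), 'force': array([-0.5162412 , -0.04748278, -0.45610304]), 'moment': array([-0.02011234,  0.02493705, -0.07528989]), 'finger_force': 0.0, 'grip_width': 0.08556220439505295}
scene guard 0.69 [280, 266, 311, 305] [ 0.724 -0.03   0.004] [0.787 0.053 0.085] [159.  86.  49.]
scene guard 0.62 [321, 139, 350, 169] [0.377 0.289 0.002] [0.452 0.344 0.085] [67. 39. 78.]
scene guard 0.59 [241, 193, 278, 223] [ 0.569 -0.055  0.108] [0.612 0.021 0.189] [ 99.5 101.  102. ]
scene guard 0.59 [108, 312, 154, 349] [ 0.698 -0.41   0.008] [ 0.765 -0.331  0.085] [2
[... 1556 characters left out ...]
9] [102. 100. 102.]
top processor 0.8 [221, 161, 273, 225] [ 0.504 -0.088  0.015] [0.669 0.054 0.11 ] [15.  14.5 16. ]
top stand 0.88 [138, 198, 170, 226] [0.541 0.255 0.007] [0.618 0.332 0.097] [81. 57. 33.]
top thermometer 0.44 [140, 202, 153, 214] [0.569 0.284 0.09 ] [0.592 0.314 0.157] [62.  54.  50.5]
top ramekin 0.59 [194, 254, 213, 279] [0.35  0.121 0.001] [0.423 0.195 0.048] [112.  111.5 107. ]
top spoon 0.8 [247, 229, 262, 290] [ 0.294 -0.018  0.001] [0.48  0.02  0.023] [104.  86.  59.]
top measuring_cup 0.92 [294, 241, 338, 264] [ 0.331 -0.261 -0.001] [ 0.414 -0.147  0.044] [96.  92.  86.5]
top jar 0.7 [167, 148, 190, 172] [0.717 0.166 0.012] [0.773 0.222 0.104] [117.5 120.5 118.5]
```

View pics/a.png

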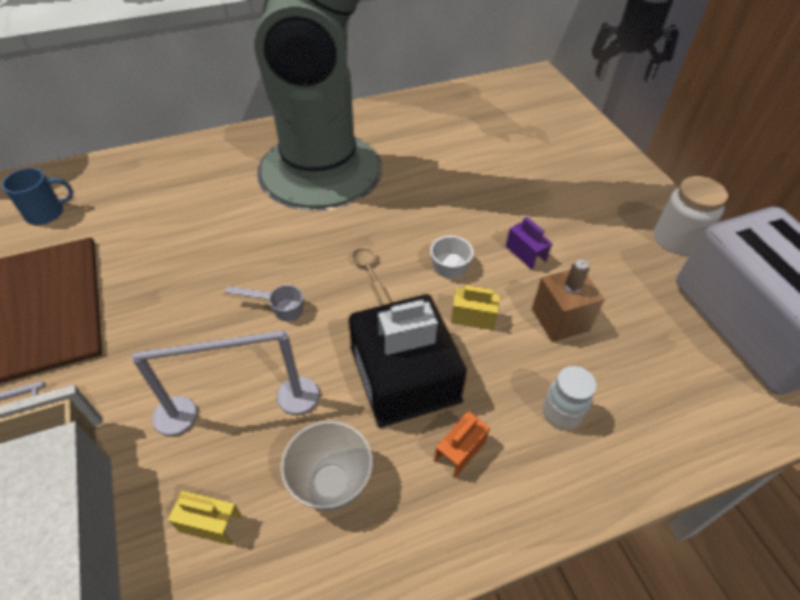

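View pics/b.png

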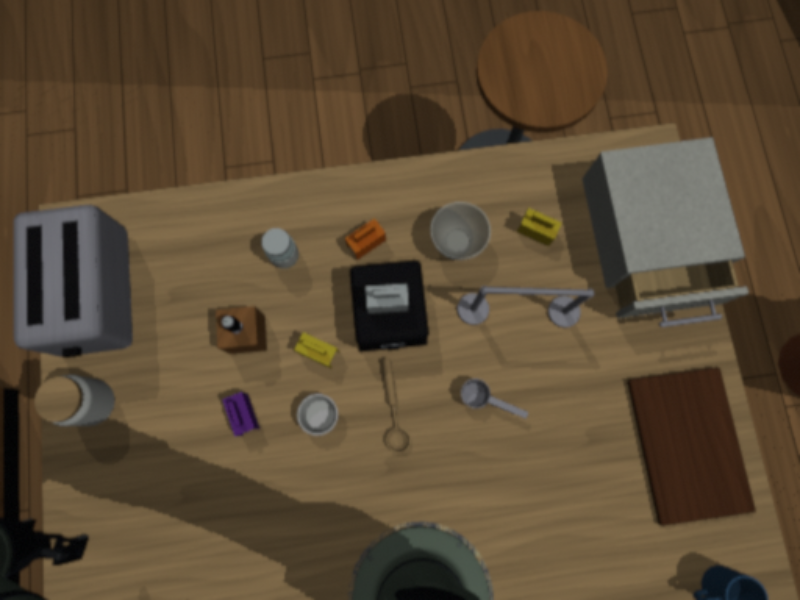

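Run:
```python
from h import *
for c in ("top","scene"):
    f=grab_frame(c);W=world(f)
    def sel(lo,hi): return W[np.all((W>lo)&(W<hi),-1)&(f["depth"]>0)]
    def rect(n,P):
        print(c,n,len(P),P.mean(0).round(4),np.percentile(P,2,0).round(4),np.percentile(P,98,0).round(4), cv2.minAreaRect((P[:,:2]*1000).astype(np.float32)))
    rect("fin",sel([.55,-.08,.176],[.64,.05,.20]))
    rect("roofguard",sel([.54,-.08,.15],[.65,.05,.172]))
    rect("bar",sel([.48,-.40,.172],[.62,-.20,.2]))
    rect("barall",sel([.48,-.45,.165],[.62,-.15,.21]))
    rect("deck",sel([.45,-.13,.10],[.72,.09,.112]))
    rect("stand",sel([.5,.22,.088],[.66,.37,.096]))
    rect("dial",sel([.54,.26,.15],[.62,.34,.165]))
    rect("handle",sel([.54,.26,.105],[.62,.34,.165]))
    if c=="scene": save(f,"c.png",(70,130,420,360),2.2)
```

```text
top fin 74 [ 0.5874 -0.0142  0.1873] [ 0.5822 -0.0383  0.1763] [0.594  0.0088 0.1926] ((587.7316284179688, -14.768623352050781), (47.641197204589844, 11.135077476501465), 81.33808135986328)
top roofguard 291 [ 0.586  -0.0154  0.16  ] [ 0.5664 -0.0538  0.1538] [0.6093 0.0232 0.1668] ((588.5371704101562, -15.382625579833984), (79.65547180175781, 42.43612289428711), 86.02765655517578)
top bar 284 [ 0.5512 -0.3008  0.185 ] [ 0.5317 -0.3965  0.1787] [ 0.5717 -0.2031  0.1897] ((551.7035522460938, -300.3490295410156), (203.1730499267578, 13.458854675292969), 79.90423583984375)
top barall 308 [ 0.5517 -0.2973  0.1845] [ 0.5301 -0.3989  0.1724] [ 0.5726 -0.1954  0.1897] ((551.9270629882812, -297.6700134277344), (212.52362060546875, 13.730955123901367), 80.12464141845703)
top deck 1807 [ 0.5863 -0.0183  0.1053] [ 0.5107 -0.0872  0.1007] [0.6687 0.0517 0.11  ] ((589.369873046875, -17.567626953125), (146.0935516357422, 165.90467834472656), 88.5719985961914)
top stand 494 [0.5797 0.294  0.0922] [0.5426 0.2571 0.0885] [0.6202 0.3347 0.0957] ((581.1459350585938, 295.9491271972656), (80.655685424804
[... 1239 characters left out ...]
 -0.0882  0.1007] [0.6706 0.0511 0.1083] ((591.0580444335938, -18.386268615722656), (145.69944763183594, 166.55010986328125), 88.24561309814453)
scene stand 533 [0.5875 0.2905 0.0919] [0.5423 0.2567 0.0886] [0.6207 0.3341 0.0948] ((580.664306640625, 296.6244201660156), (83.41243743896484, 82.82452392578125), 88.01651000976562)
scene dial 44 [0.5819 0.2952 0.1536] [0.5718 0.2858 0.1511] [0.5899 0.305  0.1559] ((581.0612182617188, 295.605224609375), (19.61177635192871, 18.632532119750977), 89.20950317382812)
scene handle 189 [0.585  0.292  0.1346] [0.5722 0.284  0.1065] [0.5931 0.3061 0.1554] ((582.0894775390625, 295.33074951171875), (22.024429321289062, 23.670045852661133), 4.655676364898682)
```

Candidates for the guard, as pixels in the 800x600 scene view: white on the processor (408,325), orange (462,443), yellow (476,307) and (203,515), purple (528,240). I choose the white one on the black base. The bar stands on the right, from (140,357) to (283,337), and the thermometer is in its block at (577,275). I'll check the choice in a crop.

View pics/c.png

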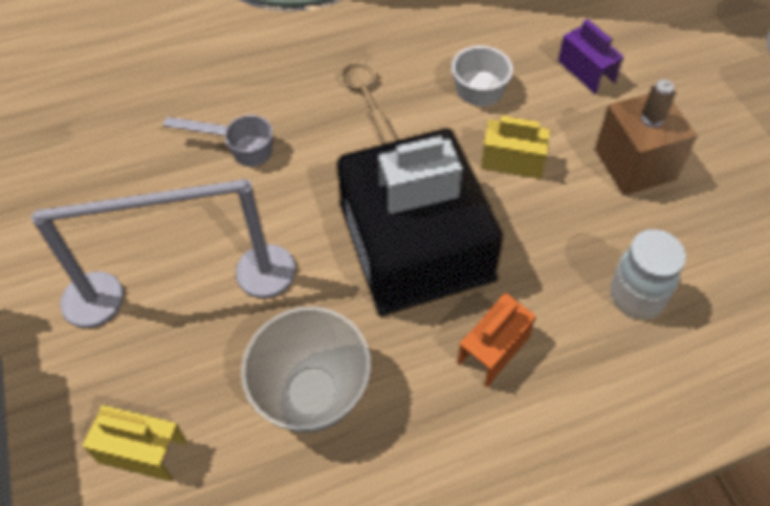

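Emit:
play_rows([
  [[0, 0, -0.5], [0, 0, 1], -1],
  [[0, 0, -0.5], [0, 0, 1], -1],
  [[0, 0, -0.5], [0, 0, 1], -1],
  [[0, 0, -0.5], [0, 0, 1], -1],
  [[0, 0, 0], [0, 0, 1], -1],
  [[0, 0, 0], [0, 0, 1], -1],
  [[0, 0, 0], [0, 0, 1], -1],
  [[0, 0, 0], [0, 0, 1], -1],
  [[0, 0, 0], [0, 0, 0.25], -1],
])

```text
clock: 2.33
position: [0.2449, 0.575, 0.2953]
tool_rot: [3.141, 0.0, 1.5]
force: [0.0, 0.7, 0.4]
grip_width: 0.0854
finger_force: 0.0
```

The crop shows the white guard at (425,170) on the black base, with no other white guard in view. Moving above it.

Emit:
play_rows([
  [[-1, 0.7, 0], [0, 0, 0], -1],
  [[-1, 0.7, 0], [0, 0, 0], -1],
  [[-1, 0.7, 0], [0, 0, 0], -1],
  [[-1, 0.7, 0], [0, 0, 0], -1],
  [[-1, 0.7, 0], [0, 0, 0], -1],
  [[-1, 0.7, 0], [0, 0, 0], -1],
  [[-1, 0.7, 0], [0, 0, 0], -1],
  [[-1, 0.7, 0], [0, 0, 0], -1],
  [[-1, 0.7, 0], [0, 0, 0], -1],
  [[-1, 0.7, 0], [0, 0, 0], -1],
  [[-1, 0.7, 0], [0, 0, 0], -1],
  [[-1, 0.7, 0], [0, 0, 0], -1],
  [[-1, 0.7, 0], [0, 0, 0], -1],
  [[-1, 0.7, 0], [0, 0, 0], -1],
  [[-1, 0.7, 0], [0, 0, 0], -1],
  [[-1, 0.7, 0], [0, 0, 0], -1],
  [[-1, 0.7, 0], [0, 0, 0], -1],
  [[-1, 0.7, 0], [0, 0, 0], -1],
  [[-1, 0.7, 0], [0, 0, 0], -1],
  [[-1, 0.7, 0], [0, 0, 0], -1],
])

```text
clock: 4.82
position: [0.5599, 0.051, 0.2954]
tool_rot: [3.141, -0.0, 1.504]
force: [0.1, 0.5, 0.4]
grip_width: 0.0854
finger_force: 0.0
```

Emit:
play_rows([
  [[-0.86, 0.45, 0], [0, 0, 0], -1],
  [[-0.86, 0.45, 0], [0, 0, 0], -1],
  [[-0.86, 0.45, 0], [0, 0, 0], -1],
  [[0, 0, 0], [0, 0, 0], -1],
  [[0, 0, 0], [0, 0, 0], -1],
])

```text
clock: 5.45
position: [0.5884, -0.0143, 0.2952]
tool_rot: [-3.141, -0.0, 1.503]
force: [-0.1, 1.0, -0.2]
grip_width: 0.0859
finger_force: 0.0
```

Run:
```python
from h import *
f=grab_frame("wrist");W=world(f);s=bot.observe();print(s["position"],s["tool_rot"],s["qpos"])
def sel(lo,hi): return W[np.all((W>lo)&(W<hi),-1)&(f["depth"]>0)]
for n,a,b in (("fin",.176,.2),("fintop",.184,.194),("roof",.152,.165)):
    P=sel([.5,-.1,a],[.68,.08,b]); print(n,len(P),P.mean(0) if len(P) else 0, cv2.minAreaRect((P[:,:2]*1000).astype(np.float32)) if len(P) else 0, np.percentile(P[:,2],[5,50,95]) if len(P) else 0)
save(f,"d.png")
```

```text
[ 0.58843537 -0.01401986  0.29525824] [-3.14136746e+00 -3.74635031e-04  1.50308754e+00] [-0.39897078  0.44839013  0.46105806  1.65807468 -0.22006641  1.08704488
  0.0579332 ]
fin 583 [ 0.58818351 -0.01284291  0.18832837] ((588.1564331054688, -14.34238052368164), (49.10959243774414, 9.451432228088379), 86.03167724609375) [0.18658588 0.18860745 0.18983677]
fintop 564 [ 0.58812398 -0.01360342  0.18860568] ((588.1962890625, -14.344415664672852), (49.11104202270508, 9.446845054626465), 85.9154281616211) [0.18711611 0.1886332  0.18985196]
roof 2454 [ 0.58821436 -0.01120632  0.15885369] ((588.1173095703125, -14.650150299072266), (79.29996490478516, 41.84215545654297), 85.43014526367188) [0.15774675 0.15884764 0.1600134 ]
```

Emit:
play_rows([
  [[0, 0, 0.9], [0, 0, 0], -1],
  [[0, 0, 0.9], [0, 0, 0], -1],
  [[0, 0, 0.9], [0, 0, 0], -1],
  [[0, 0, 0.8], [0, 0, 0], -1],
  [[0, 0, 0.7], [0, 0, 0], -1],
  [[0, 0, 0.52], [0, 0, 0], -1],
  [[0, 0, 0], [0, 0, 0], -1],
  [[0, 0, 0], [0, 0, 0], 1],
  [[0, 0, 0], [0, 0, 0], 1],
  [[0, 0, 0], [0, 0, 0], 1],
  [[0, 0, 0], [0, 0, 0], 1],
  [[0, 0, 0], [0, 0, 0], 1],
  [[0, 0, 0], [0, 0, 0], 1],
  [[0, 0, 0], [0, 0, 0], 1],
  [[0, 0, 0], [0, 0, 0], 1],
], newtons=50)

```text
clock: 7.38
position: [0.5886, -0.0148, 0.1774]
tool_rot: [3.141, -0.0, 1.501]
force: [-1.3, -0.2, 5.1]
grip_width: 0.009
finger_force: 52.9
```

Emit:
play_rows([
  [[0, 0, -0.5], [0, 0, 0], 1],
  [[0, 0, -0.7], [0, 0, 0], 1],
  [[0, 0, -1], [0, 0, 0], 1],
  [[0, 0, -1], [0, 0, 0], 1],
  [[0, 0, -1], [0, 0, 0], 1],
  [[0, 0, -0.8], [0, 0, 0.7], 1],
  [[-0.5, 0, 0], [0, 0, 0], 1],
  [[-1, 0.05, 0], [0, 0, 0], 1],
  [[-1, 0.05, 0], [0, 0, 0], 1],
  [[-1, 0.05, 0], [0, 0, 0], 1],
  [[-1, 0.05, 0], [0, 0, 0], 1],
  [[-1, 0.06, 0], [0, 0, 0], 1],
  [[-1, 0.06, 0], [0, 0, 0], 1],
  [[-1, 0.06, 0], [0, 0, 0], 1],
  [[-1, 0.06, 0], [0, 0, 0], 1],
  [[-1, 0.06, 0], [0, 0, 0], 1],
  [[-1, 0.06, 0], [0, 0, 0], 1],
  [[-1, 0.06, 0], [0, 0, 0], 1],
  [[0, 0, 0], [0, 0, 0], 1],
  [[0, 0, 0], [0, 0, 0], 1],
])

```text
clock: 9.88
position: [0.5536, -0.3006, 0.3019]
tool_rot: [-3.141, -0.0, 1.397]
force: [-0.1, 0.3, -1.5]
grip_width: 0.0092
finger_force: 52.1
```

Run:
```python
from h import *
f=grab_frame("wrist");W=world(f);s=bot.observe();print(s["position"],s["tool_rot"],s["force"],s["grip_width"])
save(f,"e.png")
m=(W[...,2]>.165)&(W[...,2]<.2)&(f["depth"]>0)
P=W[m];print(len(P))
if len(P)>20: print(P.mean(0),cv2.minAreaRect((P[:,:2]*1000).astype(np.float32)),np.percentile(P,[2,98],0))
f=grab_frame("scene");save(f,"f.png",(70,130,320,330),3)
```

```text
[ 0.55383047 -0.30020946  0.30206389] [-3.14118694e+00 -3.84138138e-04  1.39761822e+00] [ 0.49487721  0.0221329  -1.94802009] 0.009078552720983117
1361
[ 0.56304919 -0.23318761  0.18421321] ((562.9354248046875, -235.71900939941406), (87.40419006347656, 14.985454559326172), 81.07123565673828) [[ 0.55207482 -0.27652808  0.17940424]
 [ 0.57424142 -0.19479833  0.18670232]]
```

View pics/f.png

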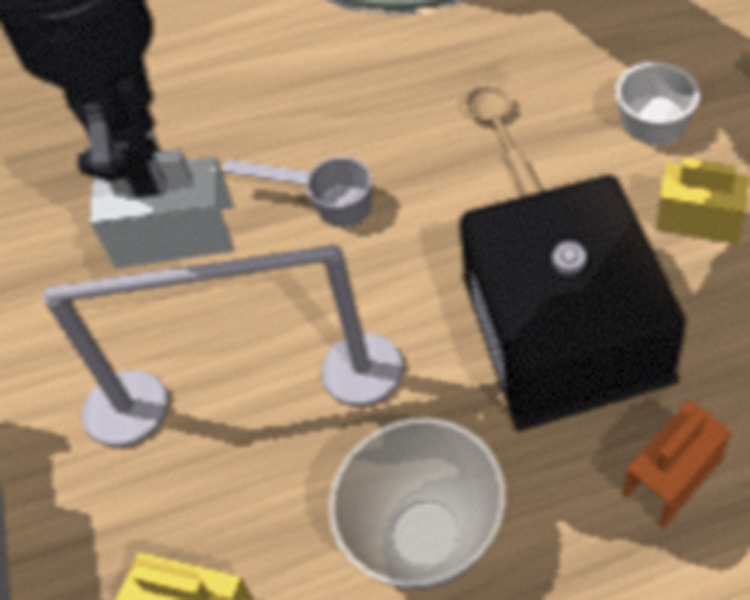

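The guard is held clear above the bar at (160,210), and the boss is uncovered at (570,257). Lowering and releasing.

Emit:
play_rows([
  [[0, -0.06, 0.6], [0, 0, 0], 1],
  [[0, 0, 0.8], [0, 0, 0], 1],
  [[0, 0, 0.8], [0, 0, 0], 1],
  [[0, 0, 0.7], [0, 0, 0], 1],
  [[0, 0, 0.5], [0, 0, 0], 1],
  [[0, 0, 0.25], [0, 0, 0], 1],
  [[0, 0, 0.1], [0, 0, 0], 1],
  [[0, 0, 0], [0, 0, 0], 1],
  [[0, 0, 0], [0, 0, 0], 1],
])

```text
clock: 11.1
position: [0.5526, -0.3005, 0.209]
tool_rot: [3.141, 0.0, 1.396]
force: [-0.2, 0.7, -0.8]
grip_width: 0.0091
finger_force: 52.3
```

Emit:
play_rows([
  [[0, 0, 0.04], [0, 0, 0], 1],
  [[0, 0, 0], [0, 0, 0], 0.6],
  [[0, 0, 0], [0, 0, 0], 0.4],
  [[0, 0, 0], [0, 0, 0], 0],
  [[0, 0, 0], [0, 0, 0], -1],
  [[0, 0, 0], [0, 0, 0], -1],
  [[0, 0, 0], [0, 0, 0], -1],
  [[0, 0, 0], [0, 0, 0], -1],
  [[0, 0, 0], [0, 0, 0], -1],
  [[0, 0, -0.5], [0, 0, 0], -1],
  [[0, 0, -1], [0, 0, 0], -1],
  [[0, 0, -1], [0, 0, 0], -1],
  [[0, 0, -1], [0, 0, 0], -1],
  [[0, 0, -0.5], [0, 0, 0], -1],
])

```text
clock: 12.85
position: [0.5527, -0.3007, 0.3095]
tool_rot: [3.14, 0.0, 1.396]
force: [0.5, -0.3, -0.7]
grip_width: 0.0852
finger_force: 0.0
```

Run:
```python
from h import *
f=grab_frame("scene");save(f,"g.png",(70,130,320,330),3)
W=world(f);m=(W[...,0]>.5)&(W[...,0]<.6)&(W[...,1]>-.36)&(W[...,1]<-.24)
for a,b in ((.187,.2),(.21,.23)):
    P=W[m&(W[...,2]>a)&(W[...,2]<b)];print(len(P),cv2.minAreaRect((P[:,:2]*1000).astype(np.float32)) if len(P)>5 else 0)
f=grab_frame("wrist");W=world(f);P=W[(W[...,2]>.18)&(W[...,2]<.25)&(f["depth"]>0)&(W[...,1]>-.35)&(W[...,1]<-.25)]
F=P[P[:,2]>.215];R=P[(P[:,2]<.2)&(P[:,2]>.187)]
for q in(F,R): print(len(q),q.mean(0),cv2.minAreaRect((q[:,:2]*1000).astype(np.float32)))
# boss from top camera and scene, thermometer
for c in("scene","top"):
    f=grab_frame(c);W=world(f);P=W[(W[...,2]>.111)&(W[...,2]<.122)&(f["depth"]>0)&(abs(W[...,0]-.59)<.04)&(abs(W[...,1]+.017)<.04)]
    print(c,len(P),P.mean(0),P.min(0),P.max(0))
```

```text
433 ((553.3690185546875, -305.3250732421875), (110.66410064697266, 43.7077522277832), 80.24105072021484)
150 ((555.9006958007812, -301.13018798828125), (48.959590911865234, 11.257616996765137), 78.46072387695312)
660 [ 0.55531382 -0.29982561  0.21934242] ((555.1475219726562, -300.67071533203125), (49.3282356262207, 9.820117950439453), 80.32947540283203)
2652 [ 0.55297799 -0.29646241  0.18983196] ((552.8658447265625, -301.6168518066406), (93.30160522460938, 41.85708236694336), 79.95857238769531)
scene 76 [ 0.59073301 -0.01818004  0.11495931] [ 0.57701779 -0.03027723  0.1112149 ] [ 0.60283422 -0.0052328   0.11772195]
top 55 [ 0.58993035 -0.01773526  0.11553646] [ 0.55255322 -0.04825188  0.11121914] [0.6165798  0.00411283 0.12085038]
```

View pics/g.png

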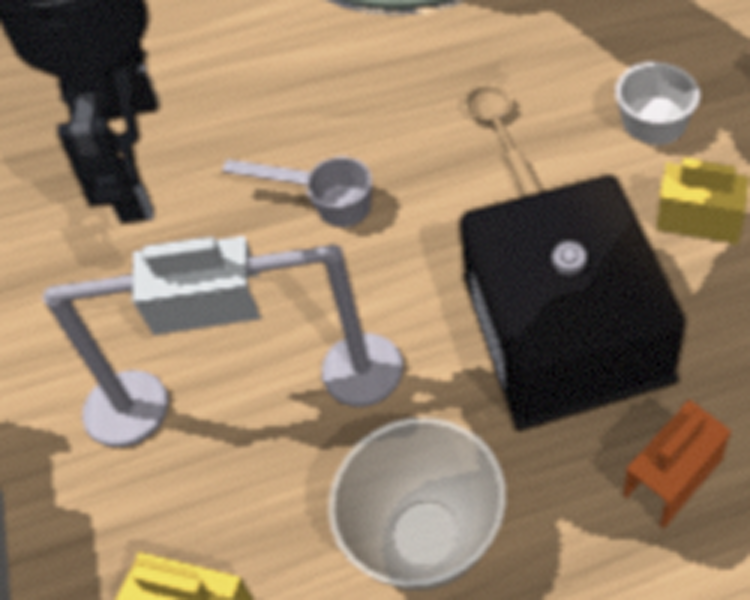

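The guard hangs astride the bar at (195,285), tilted about 4°, and the boss is clear at (570,257). Next, the thermometer.

Emit:
play_rows([
  [[0, 0, 0], [0, 0, -0.8], -1],
  [[0, 0, 0], [0, 0, -0.8], -1],
  [[0.7, 0.1, 0], [0, 0, 0], -1],
  [[1, 0.12, 0], [0, 0, 0], -1],
  [[1, 0.12, 0], [0, 0, 0], -1],
  [[1, 0.12, 0], [0, 0, 0], -1],
  [[1, 0.12, 0], [0, 0, 0], -1],
  [[1, 0.12, 0], [0, 0, 0], -1],
  [[1, 0.12, 0], [0, 0, 0], -1],
  [[1, 0.12, 0], [0, 0, 0], -1],
  [[1, 0.12, 0], [0, 0, 0], -1],
  [[1, 0.12, 0], [0, 0, 0], -1],
  [[1, 0.12, 0], [0, 0, 0], -1],
  [[1, 0.12, 0], [0, 0, 0], -1],
  [[1, 0.12, 0], [0, 0, 0], -1],
  [[1, 0.12, 0], [0, 0, 0], -1],
  [[1, 0.12, 0], [0, 0, 0], -1],
  [[1, 0.12, 0], [0, 0, 0], -1],
  [[1, 0.12, 0], [0, 0, 0], -1],
  [[1, 0.12, 0], [0, 0, 0], -1],
])

```text
clock: 15.55
position: [0.5761, 0.1465, 0.3069]
tool_rot: [-3.14, -0.0, 1.634]
force: [-0.9, -1.3, 0.7]
grip_width: 0.0853
finger_force: 0.0
```

Emit:
play_rows([
  [[1, 0.1, 0], [0, 0, 0], -1],
  [[1, 0.1, 0], [0, 0, 0], -1],
  [[1, 0.1, 0], [0, 0, 0], -1],
  [[1, 0.1, 0], [0, 0, 0], -1],
  [[1, 0.1, 0], [0, 0, 0], -1],
  [[1, 0.1, 0], [0, 0, 0], -1],
  [[0, 0, 0], [0, 0, 0], -1],
  [[0, 0, 0], [0, 0, 0], -1],
])

```text
clock: 16.55
position: [0.5822, 0.2951, 0.3075]
tool_rot: [-3.142, 0.001, 1.636]
force: [-0.9, -0.8, -0.4]
grip_width: 0.0852
finger_force: 0.0
```

Run:
```python
from h import *
f=grab_frame("wrist");W=world(f);s=bot.observe();print(s["position"],s["tool_rot"],s["qpos"])
for n,a,b in (("dial",.148,.162),("mid",.105,.147),("all",.102,.165),("stand",.088,.0955)):
    m=(W[...,2]>a)&(W[...,2]<b)&(f["depth"]>0)&(abs(W[...,0]-.58)<.07)&(abs(W[...,1]-.295)<.07);P=W[m]
    print(n,len(P),P.mean(0),cv2.minAreaRect((P[:,:2]*1000).astype(np.float32)))
v,u=np.where((W[...,2]>.1)&(W[...,2]<.17)&(abs(W[...,0]-.58)<.03)&(abs(W[...,1]-.295)<.03))
cu,cv_=int(u.mean()),int(v.mean());print(cu,cv_)
save(f,"i.png",(max(cu-80,0),max(cv_-60,0),cu+80,cv_+60),5)
```

```text
[0.58228993 0.29476897 0.30758088] [3.14149365e+00 4.11297056e-04 1.63534483e+00] [-0.7847712   0.5377318   0.35681366  1.45948831 -0.19431912  1.17935843
 -0.33541691]
dial 300 [0.58081295 0.29760366 0.15381307] ((580.9851684570312, 297.32696533203125), (21.138137817382812, 20.42011833190918), 4.554579734802246)
mid 137 [0.58024353 0.30583255 0.13183607] ((580.954345703125, 297.27764892578125), (21.534313201904297, 21.95890998840332), 4.641050815582275)
all 502 [0.58072957 0.30036639 0.14567172] ((580.954345703125, 297.27764892578125), (21.534313201904297, 21.95890998840332), 4.641050815582275)
stand 3133 [0.58081931 0.29956737 0.09188707] ((580.9765625, 296.66229248046875), (80.16606140136719, 80.04385375976562), 88.21338653564453)
259 172
```

View pics/i.png

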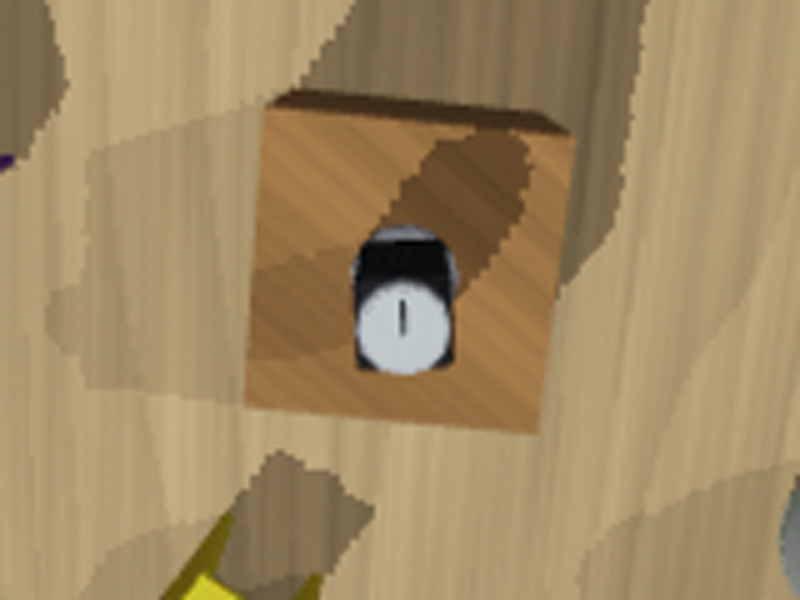

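The thermometer stands in the middle of its block with the dial at (403,325); the handle's sides line up with the jaws to within 1°. Grasping it.

Emit:
play_rows([
  [[0.1, -0.05, 0.8], [0, 0, -0.1], -1],
  [[0, 0, 1], [0, 0, 0], -1],
  [[0, 0, 1], [0, 0, 0], -1],
  [[0, 0, 1], [0, 0, 0], -1],
  [[0, 0, 1], [0, 0, 0], -1],
  [[0, 0, 1], [0, 0, 0], -1],
  [[0, 0, 0.8], [0, 0, 0], -1],
  [[0, 0, 0.5], [0, 0, 0], -1],
  [[0, 0, 0.36], [0, 0, 0], -1],
  [[0, 0, 0], [0, 0, 0], -1],
  [[0, 0, 0], [0, 0, 0], 1],
  [[0, 0, 0], [0, 0, 0], 1],
  [[0, 0, 0], [0, 0, 0], 1],
  [[0, 0, 0], [0, 0, 0], 1],
  [[0, 0, 0], [0, 0, 0], 1],
  [[0, 0, 0], [0, 0, 0], 1],
  [[0, 0, 0], [0, 0, 0], 1],
], newtons=60)

```text
clock: 18.73
position: [0.5808, 0.2978, 0.1214]
tool_rot: [3.141, -0.0, 1.651]
force: [-0.7, -0.4, 5.8]
grip_width: 0.0215
finger_force: 59.1
```

Emit:
play_rows([
  [[0, 0, -0.5], [0, 0, 0], 1],
  [[0, 0, -0.8], [0, 0, 0], 1],
  [[0, 0, -1], [0, 0, 0], 1],
  [[0, 0, -1], [0, 0, 0], 1],
  [[0, 0, -1], [0, 0, 0], 1],
  [[0, 0, -1], [0, 0, 0], 1],
  [[0, 0, -0.9], [0, 0, 0], 1],
  [[0, 0, -0.3], [0, 0, 0], 1],
  [[0, 0, 0], [0, 0, 0], 1],
])

```text
clock: 19.85
position: [0.5806, 0.2978, 0.284]
tool_rot: [3.141, -0.0, 1.651]
force: [-0.1, -0.3, -1.8]
grip_width: 0.0214
finger_force: 58.7
```

Emit:
play_rows([
  [[-0.6, -0.02, 0], [0, 0, 0], 1],
  [[-1, -0.05, 0], [0, 0, 0], 1],
  [[-1, -0.05, 0], [0, 0, 0], 1],
  [[-1, -0.05, 0], [0, 0, 0], 1],
  [[-1, -0.05, 0], [0, 0, 0], 1],
  [[-1, -0.05, 0], [0, 0, 0], 1],
  [[-1, -0.05, 0], [0, 0, 0], 1],
  [[-1, -0.05, 0], [0, 0, 0], 1],
  [[-1, -0.05, 0], [0, 0, 0], 1],
  [[-1, -0.05, 0], [0, 0, 0], 1],
  [[-1, -0.05, 0], [0, 0, 0], 1],
  [[-1, -0.05, 0], [0, 0, 0], 1],
  [[-1, -0.05, 0], [0, 0, 0], 1],
  [[0, 0, 0], [0, 0, 0], 1],
  [[0, 0, 0], [0, 0, 0], 1],
  [[0, 0, 0], [0, 0, 0], 1],
])

```text
clock: 21.85
position: [0.5904, -0.017, 0.2835]
tool_rot: [-3.142, -0.0, 1.652]
force: [-0.0, -0.3, -1.6]
grip_width: 0.0214
finger_force: 58.7
```

Run:
```python
from h import *
s=bot.observe();print(s["position"],s["tool_rot"],s["force"],s["grip_width"])
f=grab_frame("scene");save(f,"j.png",(210,110,310,240),4.5)
for c in("scene","wrist","top"):
    f=grab_frame(c);W=world(f);near=(f["depth"]>0)&(abs(W[...,0]-.59)<.03)&(abs(W[...,1]+.017)<.03)
    for n,a,b in(("boss",.112,.119),("tip",.14,.19),("tipend",.155,.17),("collar",.185,.21)):
        P=W[near&(W[...,2]>a)&(W[...,2]<b)]
        if len(P)>3: print(c,n,len(P),P.mean(0).round(4),P.min(0).round(4),P.max(0).round(4))
```

```text
[ 0.59044038 -0.0169822   0.2835247 ] [-3.14156366e+00 -2.76584661e-04  1.65211047e+00] [-0.01041613 -0.31941774 -1.62957832] 0.021389789708559776
scene boss 73 [ 0.5906 -0.0178  0.1149] [ 0.5777 -0.0301  0.1122] [ 0.6031 -0.0054  0.1183]
scene tip 25 [ 0.5923 -0.019   0.1769] [ 0.5896 -0.0229  0.1688] [ 0.5961 -0.0131  0.1883]
scene tipend 4 [ 0.5928 -0.0191  0.1693] [ 0.5896 -0.0229  0.1688] [ 0.5946 -0.0144  0.1699]
scene collar 24 [ 0.5936 -0.019   0.1992] [ 0.5902 -0.0224  0.1868] [ 0.5956 -0.0153  0.2098]
wrist boss 372 [ 0.5899 -0.0166  0.115 ] [ 0.5774 -0.0292  0.1124] [ 0.6028 -0.0049  0.1171]
wrist tip 69 [ 0.5904 -0.0157  0.1749] [ 0.5862 -0.0206  0.1692] [ 0.5949 -0.013   0.1863]
wrist collar 69 [ 0.5903 -0.014   0.202 ] [ 0.5858 -0.0166  0.1857] [ 0.5951 -0.0127  0.2098]
```

View pics/j.png

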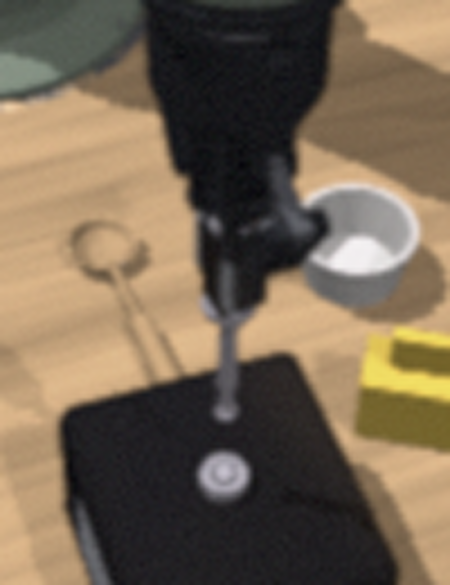

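The tip at (226,410) hangs upright above the ringed spot at (223,475), and they coincide within about 1 mm. Lowering slowly.

Emit:
play_rows([
  [[0, 0, 0.5], [0, 0, 0], 1],
  [[0, 0, 0.6], [0, 0, 0], 1],
  [[0, 0, 0.5], [0, 0, 0], 1],
  [[0, 0, 0.3], [0, 0, 0], 1],
  [[-0.02, 0, 0.1], [0, 0, 0], 1],
  [[0, 0, 0], [0, 0, 0], 1],
  [[0, 0, 0], [0, 0, 0], 1],
  [[0, 0, 0], [0, 0, 0], 1],
])

```text
clock: 23.05
position: [0.5907, -0.018, 0.2338]
tool_rot: [3.141, -0.0, 1.651]
force: [-0.2, -0.0, -1.4]
grip_width: 0.0213
finger_force: 58.7
```

Emit:
play_rows([
  [[0, 0, 0.08], [0, 0, 0], 1],
  [[0, 0, 0.08], [0, 0, 0], 1],
  [[0, 0, 0.08], [0, 0, 0], 1],
  [[0, 0, 0.08], [0, 0, 0], 1],
  [[0, 0, 0.08], [0, 0, 0], 1],
  [[0, 0, 0.04], [0, 0, 0], 1],
  [[0, 0, 0], [0, 0, 0], 1],
  [[0, 0, 0], [0, 0, 0], 1],
  [[0, 0, 0], [0, 0, 0], 1],
  [[0, 0, 0], [0, 0, 0], 1],
])

```text
clock: 24.3
position: [0.5906, -0.018, 0.2226]
tool_rot: [3.141, -0.0, 1.651]
force: [0.2, -0.5, 2.0]
grip_width: 0.0214
finger_force: 59.0
```

Run:
```python
from h import *
for c in("scene","wrist"):
    f=grab_frame(c);W=world(f);near=(f["depth"]>0)&(abs(W[...,0]-.59)<.03)&(abs(W[...,1]+.017)<.03)
    for n,a,b in(("boss",.112,.118),("tip",.122,.14)):
        P=W[near&(W[...,2]>a)&(W[...,2]<b)]
        if len(P)>3: print(c,n,len(P),P.mean(0).round(4),P.min(0).round(4),P.max(0).round(4))
f=grab_frame("scene");save(f,"k.png",(70,130,320,330),3)
s=bot.observe();print(s["position"],s["tool_rot"],s["force"],s["grip_width"],s["clock"])
```

```text
scene boss 56 [ 0.5925 -0.0187  0.115 ] [ 0.5785 -0.0302  0.112 ] [ 0.6032 -0.0058  0.1178]
scene tip 10 [ 0.5932 -0.02    0.1328] [ 0.5904 -0.0237  0.1236] [ 0.5954 -0.0163  0.1397]
wrist boss 428 [ 0.5894 -0.0146  0.1149] [ 0.5772 -0.0286  0.1121] [ 0.6022 -0.0042  0.1179]
wrist tip 33 [ 0.5903 -0.0154  0.1338] [ 0.5859 -0.0174  0.1222] [ 0.5952 -0.0139  0.1398]
[ 0.59058231 -0.01801088  0.22258801] [ 3.14152530e+00 -2.88193815e-06  1.65120485e+00] [-0.20997933  0.78500639  1.98240769] 0.021572439986721228 24.45
```

View pics/k.png

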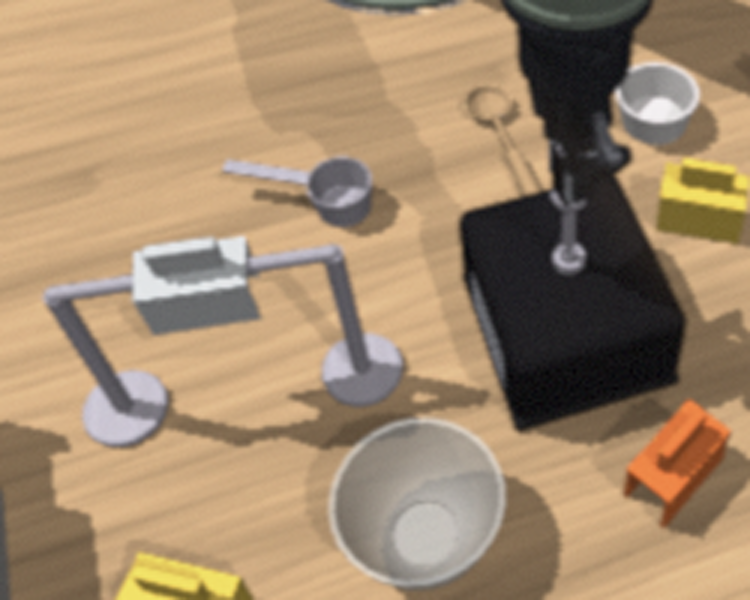

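The tip sits on the boss at (568,258) and the guard is still on the bar at (195,285). The force rose by 3.4 N, which is about half travel. Handing in.

```bash
python3 -c "
from workcell import bot
print(bot.job_done())"
```

```text
the job is handed in; nothing more can be done
None
```

I handed the job in at about 24.5 s; no verdict came back. The guard hangs released on the towel bar, and the thermometer is held upright on the ringed spot, pressing with about 3.4 N (roughly half its travel).

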